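Change over the spice boxes

TASK

Change over the two steel spice boxes: tip the lid of the small box shut, and flip the lid of the large box right over so that it rests open by itself. Only nudge the lids with the fingertips or the outside of the fingers, gently: do not pinch or lift anything, leave the boxes standing where they are, and do not disturb the other things on the counter.

Things in the scene. Friction and masses are not known exactly. Their poses are not given: they have to be found in the camera images.
- large_box: The large spice box: loose open-topped stainless steel box, 120 mm deep (its x) by 190 mm wide (its y) by 90 mm high, walls 4 mm, about 0.75 kg without the lid, standing on the counter; six small spice jars (63 mm tall) are fixed inside. Origin: centre of its underside. Its +x points to the hinge side (towards the robot's left, +y, within about 30 degrees), the front face, under the tab, is at x = -60 mm, z is up.
- large_lid (a joint): Hinge of the large box's lid, rad: 0 = shut flat on the box, grows as the lid swings up and back, 1.57 = upright, 1.92 = leaning back on its stop. It turns almost freely (light damping, no spring): short of upright it falls shut, past upright it falls back and stays open.
- large_lid_hinge (a point): Mid-width point on the hinge line of the large lid, at its underside: at x = +60, y = 0, z = 90.5 mm in the box's frame. Axes turn with the lid. The lid is a flat steel plate 120 by 190 mm, 4 mm thick, about 0.2 kg, with a flat tab 70 mm wide in the middle of its free edge.
- large_lid_tab (a point): Middle of the outermost edge of the large lid's tab, on the lid's underside, 152 mm from the hinge line. Axes turn with the lid: its -x points from the hinge to the tab, its z out of the lid's outer face. The tab reaches 32 mm past the box front when shut, with open space under it down to the counter.
- small_box: The small spice box: loose open-topped stainless steel box, 100 mm deep (its x) by 110 mm wide (its y) by 80 mm high, walls 4 mm, about 0.55 kg without the lid, standing on the counter; three small spice jars (63 mm tall) are fixed inside. Origin: centre of its underside. Its +x points to the hinge side (towards the robot's left, +y, within about 30 degrees), the front face, under the tab, is at x = -50 mm, z is up.
- small_lid (a joint): Hinge of the small box's lid, rad: 0 = shut flat on the box, grows as the lid swings up and back, 1.57 = upright, 1.92 = leaning back on its stop. It turns almost freely (light damping, no spring): short of upright it falls shut, past upright it falls back and stays open.
- small_lid_hinge (a point): Mid-width point on the hinge line of the small lid, at its underside: at x = +50, y = 0, z = 80.5 mm in the box's frame. Axes turn with the lid. The lid is a flat steel plate 100 by 110 mm, 4 mm thick, about 0.1 kg, with a flat tab 50 mm wide in the middle of its free edge.
- small_lid_tab (a point): Middle of the outermost edge of the small lid's tab, on the lid's underside, 132 mm from the hinge line. Axes turn with the lid: its -x points from the hinge to the tab, its z out of the lid's outer face. The tab reaches 32 mm past the box front when shut, with open space under it down to the counter.
- bowl: Bystander: small loose steel bowl, 90 mm across, 40 mm high, between the boxes. Origin: centre of its underside.
- bottle: Bystander: loose brown bottle, 60 mm across, 170 mm tall, far from the robot, past the gap between the boxes. Origin: centre of its underside.
- jar: Bystander: loose glass jar, 60 mm across, 75 mm tall, near the robot, before the gap between the boxes. Origin: centre of its underside.
- turner: Bystander: kitchen turner (spatula), 280 mm long, lying on the counter beside the boxes on the right. Origin at mid-length, on its underside; x runs from handle to blade.
Things that resemble listed ones, but are neither listed nor needed, are in the scene too. What is shaped like the large_box but blue is not meant.

How it is judged:
By the outcome, as a careful person would: the job done as asked, in the order asked, and still so for the second after the job is handed in, with the robot touching nothing.
It also fails if it takes over 64 s, if anything falls off the work surface, if the arm or the gripper's body presses on something with over 40 N, if the wrist force passes 120 N, or if a joint passes its speed limit or range.

ROBOT

A 6-joint arm with a two-finger parallel gripper is mounted at the origin on the work surface. World frame = base frame: x ahead of the robot, y to its left, z up, the work surface at z = 0. Lengths are in m, angles in rad, forces in N, time in s.
With the tool pointing down it reaches from about 0.3 to 0.775 m from the base axis. Payload 14.6 kg.
Tool frame: the origin (TCP) lies on the centre line of the jaws, within the pads' length; the fingertips stand 19 mm ahead of it and the grasp point (between the pads) is the TCP; y points along the fingers, x is the direction in which the jaws open and shut, and the axes are right-handed (so a half turn about y gives the same grasp; the last joint's range is limited). The gripper opens to 94 mm and grips with 3 to 60 N. Pads are 16 mm wide; open, the fingers measure 119 mm over their backs; the gripper's body (75 mm by 177 mm) begins 78 mm behind the grasp point.
Start: joints at [-1.379, 0.3, 1.521, -0, 1.321, -0.067], TCP at [0.141, -0.532, 0.224] pointing down, gripper open.
Joint ranges: [-3.03, 3.03], [-0.79, 2.21], [0.23, 2.52], [-1.04, 4.18], [0, 3.07], [-2.55, 2.55]. Speed limits (rad/s): [2.22, 2.22, 2.57, 3.14, 3.14, 3.14].

INTERFACE

Orientations are given as [roll, pitch, yaw] about the fixed x, y, z axes, in that order (R = Rz(yaw) Ry(pitch) Rx(roll)).
In Python, from station import ctrl, optics gives the robot as it stands.
- The arm moves only by the tool jog_arm, never from a script. Its argument "targets" is a list of rows, each a list of 3 entries, a list of its own where there are three numbers: the finger opening in cm, from 0 to 9.4, then the shift along the tool's x, y, z in cm, then the turn about the tool's y in rad. A call has 1 to 10 rows; each row is the pose to reach, as a shift and turn from the pose commanded when the call began, along the tool's axes at that moment; what a row does not reach only later rows make up. A row lasts 1/10 s, in which the tool goes at most 50 mm and 8.59 degrees, less where a joint would pass 70% of its speed; a pose out of reach is approached as far as the arm can. A call with a gripper value outside its range is refused whole. The fingers move at their own pace and stop on an object; "grip_force" is the grip in N (left out, the last holds). Time passes only in rows, so rows that repeat a pose let the fingers close. It gives the time, the measured TCP pose, the force and the opening at its end, in the units of the state.
- ctrl.get_obs(): the state, without advancing time (a new reading comes with each control period).
- optics.camera(name): name is "scene" or "side" or "wrist"; returns a dict with "img" (480x640x3 uint8, red, green, blue), "range_z" (480x640 float32, m along the optical axis (not along the pixel's ray), 0 where there is no reading), "camera_matrix" (3x3 intrinsics, pixels), "k1" (the pictures are not rectified: a ray, as slopes to the right and down, at radius r is drawn at 1 + k1 r^2 times it, then the intrinsics apply), "world_to_cam" (4x4, takes a point from world to camera coordinates); the wrist camera has in their place "mount" (4x4, takes a point from camera to tool coordinates, whose origin is the TCP and whose axes are the tool frame's). Camera axes: x right, y up, looking along -z (the intrinsics and any distortion apply to the point x, -y, -z); pixel columns grow to the right and rows downward; lengths in m; the calibration is good to about 2 mm. A picture is of the moment at which its call begins: read the wrist's pose just before it.
- ctrl.hand_in(): hands the job in, once; it reports no verdict.
The state is a dict: "time_s": time; "qpos": joint angles; "joint_vel": joint speeds; "tau": joint torques, N m; "ee_pos": TCP position; "eef_rot": TCP orientation; "force": force on the tool from outside, world axes, zero at the start; "moment": the same for the moment, N m; "grip_width": finger opening in m.
Only numpy, scipy, OpenCV 4.12 (cv2) and the standard library are available. Lean on these libraries where they do the work, as an engineer would, in place of code of your own. Each camera call takes 0.05 s, during which the arm holds its last target. There are 200 camera calls.

## Working session

There is one attempt and no reset: what is moved stays moved. The work goes in short steps, Python scripts to look and compute and a tool call to move; the robot and the scene stay as the last step left them, time stands still between calls to the robot, and variables do not carry over. Pictures are saved under pics/ and viewed, about 8 in all and at most 12, crops included, and the job is handed in when it is done.

Besides the shell and the picture viewer there is one more tool, called after "Call:" by a JSON object that holds its "api" and its "payload", one argument or row to a line. jog_arm: Moves the arm, as the interface text tells. Its arguments: {"type":"object","properties":{"targets":{"type":"array","items":{"type":"array"}},"grip_force":{"type":"number"}},"required":["targets"]}

```bash
ls; mkdir -p pics; cat > h.py <<'E'
import numpy as np, cv2
from scipy.spatial.transform import Rotation as R
from station import ctrl, optics
def cloud(c, T=None):
    """world points (HxWx3); T: tool pose 4x4 for the wrist camera"""
    K=c["camera_matrix"]; d=c["range_z"]; h,w=d.shape
    v,u=np.mgrid[:h,:w].astype(float)
    a=(u-K[0,2])/K[0,0]; b=(v-K[1,2])/K[1,1]
    x,y=a.copy(),b.copy()
    for _ in range(8):
        s=1+c["k1"]*(x*x+y*y); x,y=a/s,b/s
    P=np.stack([x*d,-y*d,-d,np.ones_like(d)],-1)
    M=np.linalg.inv(c["world_to_cam"]) if T is None else T@c["mount"]
    W=(P@M.T)[...,:3]; W[d==0]=np.nan
    return W
def tool():
    o=ctrl.get_obs(); T=np.eye(4); T[:3,:3]=R.from_euler("xyz",o["eef_rot"]).as_matrix(); T[:3,3]=o["ee_pos"]; return T
def save(n,img): cv2.imwrite("pics/"+n+".png",img[...,::-1])
E
python3 - <<'E'
from h import *
o=ctrl.get_obs(); print(o); print(tool())
for n in ("scene","side"):
    c=optics.camera(n); save(n+"0",c["img"]); W=cloud(c); np.save(n+"0.npy",W); np.save(n+"i.npy",c["img"])
    print(n,c["k1"],np.linalg.inv(c["world_to_cam"])[:3].round(2).tolist())
E
```

```text
pics
{'time_s': 0.0, 'qpos': array([-1.37860410e+00,  3.00466833e-01,  1.52156371e+00,  1.02542230e-05,
        1.32069908e+00, -6.65978090e-02]), 'joint_vel': array([ 0.00062517, -0.00028781, -0.00108296,  0.00104902, -0.00129906,
       -0.00030661]), 'tau': array([ 1.64841826e-03, -5.31810236e+01, -3.52738953e+01,  7.09558278e-02,
        2.43069429e-02, -8.50097626e-05]), 'ee_pos': array([ 0.14070708, -0.53145495,  0.22389601]), 'eef_rot': array([-1.57071075e+00,  1.13379597e-03, -1.31200878e+00]), 'force': array([ 0.22578649,  0.68095024, -0.50463775]), 'moment': array([ 0.01750491, -0.01718408,  0.00896495]), 'grip_width': 0.09375304247974645}
[[ 2.55908492e-01 -2.07423120e-04  9.66700988e-01  1.40707076e-01]
 [-9.66700346e-01  1.11794069e-03  2.55908562e-01 -5.31454946e-01]
 [-1.13379572e-03 -9.99999354e-01  8.55745150e-05  2.23896005e-01]
 [ 0.00000000e+00  0.00000000e+00  0.00000000e+00  1.00000000e+00]]
scene -0.04868318054480113 [[-0.39, -0.73, 0.57, 1.11], [0.92, -0.31, 0.23, 0.11], [0.01, 0.61, 0.79, 0.84]]
side -0.12019547926975752 [[-1.0, 0.07, -0.04, 0.57], [-0.07, -0.73, 0.68, 0.59], [0.02, 0.69, 0.73, 0.84]]
```

View pics/scene0.png

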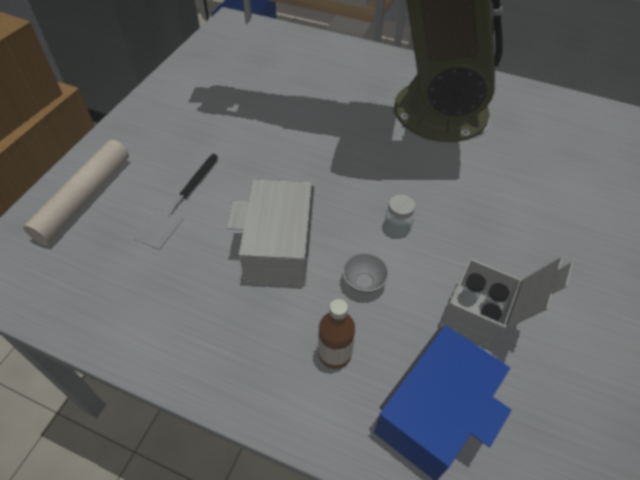

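View pics/side0.png

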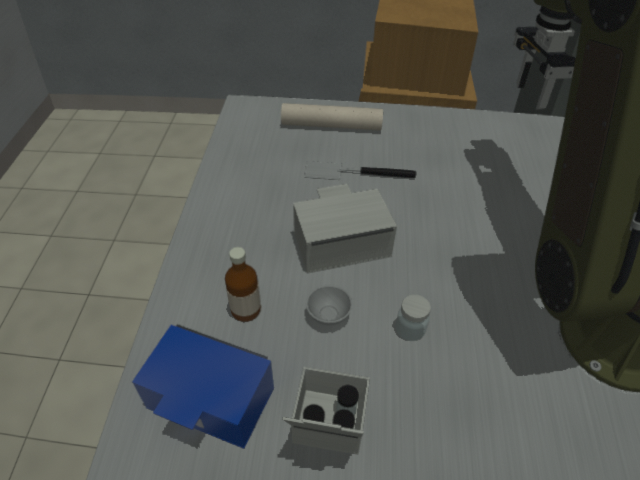

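Scene view: the shut large box is at about (275,230) with its tab at (240,217). The small box is at (485,295) with its lid leaning back at (545,290). The blue decoy is at (445,400) and the turner at (185,205). The side view agrees: large box (345,225), small box (332,405).

```bash
python3 - <<'E'
from h import *
def rect(p):
    r=cv2.minAreaRect((p*1000).astype(np.float32)); return np.round(cv2.boxPoints(r)).tolist()
for n,big,small,others in (("scene",(225,310,175,290),(450,580,250,330),dict(bowl=(340,390,250,300),jar=(383,418,195,240),bottle=(315,358,300,370),turner=(130,220,150,250))),("side",(290,400,180,275),(280,375,365,455),dict(bowl=(303,353,285,333),jar=(398,432,293,340),bottle=(224,262,245,322),turner=(300,420,160,182)))):
    W=np.load(n+"0.npy")
    f=lambda b:W[b[2]:b[3],b[0]:b[1]].reshape(-1,3)
    P=f(big);P=P[np.isfinite(P[:,2])]
    q=P[(abs(P[:,2]-np.median(P[P[:,2]>.08][:,2]))<.004)]
    print(n,"lid z",np.median(q[:,2]),len(q),rect(q[:,:2]))
    P=f(small);P=P[np.isfinite(P[:,2])]; 
    q=P[(P[:,2]>.074)&(P[:,2]<.083)]; print(" rim",len(q),rect(q[:,:2]))
    q=P[P[:,2]>.095]; print(" lid",len(q),"zmax",q[:,2].max(),rect(q[:,:2]))
    t=q[q[:,2]>q[:,2].max()-.008]; print(" lidtop",t.mean(0).round(3),rect(t[:,:2]))
    c=q.mean(0); u,s,v=np.linalg.svd(q-c); print(" plane n",v[2].round(3),c.round(3), (s/np.sqrt(len(q))).round(4))
    for k,b in others.items():
        P=f(b);P=P[np.isfinite(P[:,2])]; q=P[P[:,2]>(.006 if k=="turner" else .012)]
        print(" ",k,q.min(0).round(3),q.max(0).round(3))
E
```

```text
scene lid z 0.09513956363596437 5316 [[456.0, -173.0], [511.0, -320.0], [692.0, -253.0], [637.0, -106.0]]
 rim 649 [[506.0, 164.0], [619.0, 154.0], [628.0, 258.0], [516.0, 268.0]]
 lid 1871 zmax 0.20637953076176296 [[507.0, 280.0], [674.0, 165.0], [718.0, 229.0], [551.0, 344.0]]
 lidtop [0.579 0.303 0.203] [[551.0, 302.0], [602.0, 297.0], [603.0, 304.0], [552.0, 309.0]]
 plane n [ 0.12   0.925 -0.361] [0.579 0.282 0.149] [0.0327 0.0306 0.0042]
  bowl [ 0.54  -0.055  0.012] [0.735 0.034 0.171]
  jar [ 0.398 -0.021  0.012] [0.458 0.039 0.079]
  bottle [ 0.724 -0.036  0.012] [0.78  0.024 0.174]
  turner [ 0.395 -0.551  0.006] [ 0.675 -0.42   0.025]
side lid z 0.09338353854245429 4215 [[456.0, -165.0], [509.0, -318.0], [690.0, -255.0], [636.0, -102.0]]
 rim 600 [[508.0, 165.0], [617.0, 154.0], [628.0, 261.0], [518.0, 272.0]]
 lid 570 zmax 0.206803489369622 [[519.0, 275.0], [628.0, 265.0], [632.0, 304.0], [523.0, 315.0]]
 lidtop [0.577 0.307 0.204] [[553.0, 306.0], [601.0, 301.0], [602.0, 306.0], [553.0, 312.0]]
 plane n [ 0.093  0.942 -0.324] [0.576 0.294 0.165] [0.0336 0.0304 0.0012]
  bowl [ 0.542 -0.053  0.012] [0.629 0.037 0.044]
  jar [ 0.396 -0.015  0.012] [0.455 0.043 0.079]
  bottle [ 0.717 -0.024  0.012] [0.777 0.027 0.172]
  turner [ 0.396 -0.478  0.006] [ 0.663 -0.436  0.022]
```

Call:
{"api": "jog_arm", "payload": {
  "targets": [
    [9.4,[0,-10.6,0],0],
    [9.4,[0,-10.6,0],0],
    [9.4,[-34,-10.6,31.5],0.35],
    [9.4,[-34,-10.6,31.5],0.35],
    [9.4,[-68.3,-10.6,63],0.35],
    [9.4,[-68.3,-10.6,63],0.35],
    [9.4,[-68.3,-10.6,63],0.35],
    [9.4,[-68.3,-10.6,63],0.35],
    [9.4,[-68.3,-10.6,63],0.35],
    [9.4,[-68.3,-10.6,63],0.35]
  ]
}}

```text
time_s: 1.1
ee_pos: [0.328, -0.1763, 0.3275]
eef_rot: [-1.571, -0.0, -1.662]
force: [0.2, -0.5, -1.2]
grip_width: 0.0937
```

Call:
{"api": "jog_arm", "payload": {
  "targets": [
    [9.4,[-49.2,0,20.5],0],
    [9.4,[-49.2,0,20.5],0],
    [9.4,[-49.2,0,20.5],0],
    [9.4,[-49.2,0,20.5],0],
    [9.4,[-49.2,0,20.5],0],
    [9.4,[-49.2,0,20.5],0],
    [9.4,[-49.2,0,20.5],0],
    [9.4,[-49.2,0,20.5],0],
    [9.4,[-49.2,0,20.5],0],
    [9.4,[-49.2,0,20.5],0]
  ]
}}

```text
time_s: 2.1
ee_pos: [0.5617, 0.2659, 0.327]
eef_rot: [-1.571, -0.0, -1.662]
force: [1.4, -0.8, 0.9]
grip_width: 0.0939
```

Call:
{"api": "jog_arm", "payload": {
  "targets": [
    [9.4,[0,0,0],0],
    [9.4,[0,0,0],0]
  ]
}}

```text
time_s: 2.3
ee_pos: [0.5612, 0.2644, 0.326]
eef_rot: [-1.573, -0.001, -1.661]
force: [-0.5, -0.9, 0.3]
grip_width: 0.0938
```

```bash
python3 - <<'E'
from h import *
T=tool(); c=optics.camera("wrist"); save("w1",c["img"]); W=cloud(c,T); P=W.reshape(-1,3); P=P[np.isfinite(P[:,2])]
print(T.round(3)); 
s=optics.camera("scene"); 
b=cv2.resize(s["img"][200:360,400:620],None,fx=2,fy=2); save("w1c",np.vstack([c["img"][:, :440],b]) if 0 else c["img"])
q=P[(P[:,2]>.1)&(P[:,2]<.22)&(P[:,0]>.48)&(P[:,0]<.68)&(P[:,1]>.2)&(P[:,1]<.36)]; print(len(q), q.max(0)); t=q[q[:,2]>q[:,2].max()-.008]; print(t.mean(0),t.min(0),t.max(0))
E
```

```text
[[-0.09  -0.002  0.996  0.561]
 [-0.996 -0.001 -0.09   0.264]
 [ 0.001 -1.    -0.002  0.326]
 [ 0.     0.     0.     1.   ]]
4591 [0.62916788 0.31008978 0.20599318]
[0.57646771 0.30478252 0.20249128] [0.55117751 0.29974279 0.1979998 ] [0.60048491 0.31008978 0.20599318]
```

View pics/w1.png

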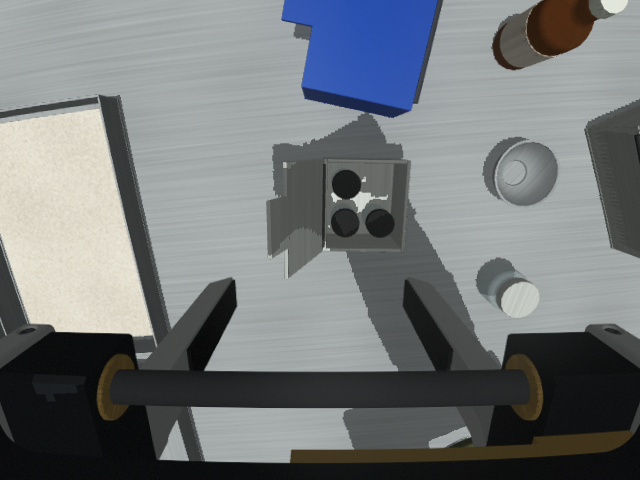

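Wrist view: the small box is at (365,205), with its lid leaning left and its tab at (275,225). The bowl, jar and blue box are well clear. I'll straddle the lid without pinching it: the rear finger pushes and the front finger eases the lid down.

Call:
{"api": "jog_arm", "payload": {
  "targets": [
    [9.4,[-3.4,0,1.2],0],
    [9.4,[-3.4,0,1.2],0],
    [9.4,[-3.4,-0.5,1.2],0],
    [9.4,[-3.4,4,1.2],0],
    [9.4,[-3.4,8,1.2],0],
    [9.4,[-3.4,12,1.2],0],
    [9.4,[-3.4,15,1.2],0],
    [9.4,[-3.4,15.7,1.2],0],
    [9.4,[-3.4,15.7,1.2],0]
  ]
}}

```text
time_s: 3.3
ee_pos: [0.5764, 0.2958, 0.1714]
eef_rot: [-1.571, 0.0, -1.663]
force: [-0.2, 0.6, 0.8]
grip_width: 0.0941
```

Call:
{"api": "jog_arm", "payload": {
  "targets": [
    [6,[0,0,0],0],
    [6,[0,0,0],0],
    [6,[0,0,0],0],
    [6,[1,0,0],0],
    [6,[1.6,0,0],0],
    [6,[2.4,0,0],0],
    [6,[3,0,0],0],
    [6,[3.6,0,0],0],
    [6,[4.2,0,0],0],
    [6,[4.8,0,0],0]
  ]
}}

```text
time_s: 4.3
ee_pos: [0.5719, 0.2483, 0.1704]
eef_rot: [-1.571, 0.0, -1.662]
force: [0.6, 0.6, -0.3]
grip_width: 0.0604
```

Call:
{"api": "jog_arm", "payload": {
  "targets": [
    [6,[0.5,0,0],0],
    [6,[1,0,0],0],
    [6,[1.5,0,0],0],
    [6,[2,0,0],0],
    [6,[2.3,0,0],0],
    [6,[2.3,0,0],0],
    [6,[2.3,0,0],0]
  ]
}}

```text
time_s: 5.0
ee_pos: [0.5699, 0.2259, 0.1704]
eef_rot: [-1.571, 0.0, -1.662]
force: [-0.0, -0.5, -0.1]
grip_width: 0.0599
```

```bash
python3 - <<'E'
from h import *
o=ctrl.get_obs(); print(o["force"],o["ee_pos"])
c=optics.camera("scene"); d=optics.camera("side"); save("c2",np.hstack([cv2.resize(c["img"][180:380,400:600],(400,400)),cv2.resize(d["img"][290:470,240:420],(400,400))]))
E
```

```text
[-0.02316572 -0.52371133 -0.11040527] [0.56986291 0.22591894 0.17043219]
```

View pics/c2.png

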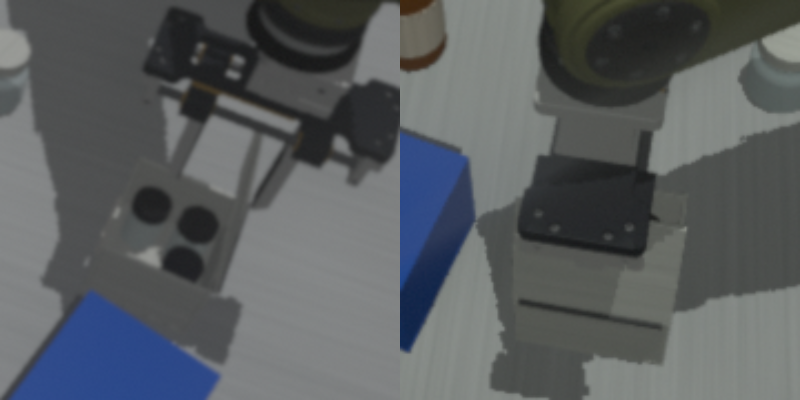

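Scene and side crops: the lid is near upright between the fingers, and its hinge line is at about (590,315) in the right panel. I'll keep pushing slowly.

Call:
{"api": "jog_arm", "payload": {
  "targets": [
    [6,[0.5,0,0],0],
    [6,[1,0,0],0],
    [6,[1.5,0,0],0],
    [6,[1.5,0,0],0],
    [6,[1.5,0,0],0],
    [6,[1.5,0,0],0]
  ]
}}

```text
time_s: 5.7
ee_pos: [0.5686, 0.211, 0.1706]
eef_rot: [-1.571, 0.0, -1.662]
force: [0.6, -1.4, 0.3]
grip_width: 0.0602
```

```bash
python3 - <<'E'
from h import *
for n in ("side","scene"):
    W=cloud(optics.camera(n)).reshape(-1,3); W=W[np.isfinite(W[:,2])]
    m=(W[:,2]>.088)&(W[:,2]<.23)&(W[:,1]>.1)&(W[:,1]<.33)
    for x0 in (.535,.545,.595,.605,.615):
        q=W[m&(abs(W[:,0]-x0)<.005)]; q=q[np.argsort(q[:,2])][::max(1,len(q)//8)]
        print(n,x0,[tuple((p[1:]*1000).astype(int)) for p in q])
E
```

```text
side 0.535 [(np.int64(264), np.int64(88)), (np.int64(257), np.int64(96)), (np.int64(248), np.int64(105)), (np.int64(243), np.int64(113)), (np.int64(239), np.int64(122)), (np.int64(232), np.int64(131)), (np.int64(221), np.int64(140)), (np.int64(216), np.int64(152)), (np.int64(207), np.int64(163))]
side 0.545 [(np.int64(260), np.int64(88)), (np.int64(256), np.int64(93)), (np.int64(255), np.int64(98)), (np.int64(250), np.int64(103)), (np.int64(248), np.int64(107)), (np.int64(242), np.int64(112)), (np.int64(242), np.int64(117)), (np.int64(237), np.int64(121)), (np.int64(234), np.int64(128))]
side 0.595 [(np.int64(257), np.int64(88)), (np.int64(253), np.int64(92)), (np.int64(252), np.int64(97)), (np.int64(246), np.int64(102)), (np.int64(240), np.int64(106)), (np.int64(238), np.int64(111)), (np.int64(234), np.int64(116)), (np.int64(230), np.int64(120)), (np.int64(230), np.int64(126))]
side 0.605 [(np.int64(255), np.int64(88)), (np.int64(252), np.int64(93)), (np.int64(250), np.int64(97)), (np.int64(244), np.int64(102)), (np.int64(243), np.int64(107)), (np.int64(238), np.int64(112)), (np.int
[... 1183 characters left out ...]
43)), (np.int64(206), np.int64(154)), (np.int64(201), np.int64(162)), (np.int64(191), np.int64(174))]
scene 0.605 [(np.int64(253), np.int64(88)), (np.int64(248), np.int64(97)), (np.int64(240), np.int64(108)), (np.int64(233), np.int64(118)), (np.int64(226), np.int64(128)), (np.int64(216), np.int64(137)), (np.int64(209), np.int64(145)), (np.int64(204), np.int64(156)), (np.int64(196), np.int64(162))]
scene 0.615 [(np.int64(254), np.int64(88)), (np.int64(244), np.int64(100)), (np.int64(237), np.int64(111)), (np.int64(227), np.int64(120)), (np.int64(222), np.int64(130)), (np.int64(215), np.int64(139)), (np.int64(207), np.int64(148)), (np.int64(202), np.int64(157)), (np.int64(196), np.int64(164))]
```

Depth shows the lid easing down on the front finger at about 52°. I'll widen the jaws and lower it.

Call:
{"api": "jog_arm", "payload": {
  "targets": [
    [7.5,[0,0,0],0],
    [9.4,[0,0,0],0],
    [9.4,[0.4,0.6,0],0],
    [9.4,[0.8,1.2,0],0],
    [9.4,[1.2,2,0],0],
    [9.4,[1.6,3,0],0],
    [9.4,[2.0,3.8,0],0],
    [9.4,[2.4,4.6,0],0],
    [9.4,[2.8,5,0],0],
    [9.4,[3.4,5.2,0],0]
  ]
}}

```text
time_s: 6.8
ee_pos: [0.5652, 0.177, 0.1179]
eef_rot: [-1.571, 0.0, -1.662]
force: [-0.5, 0.3, -0.6]
grip_width: 0.0941
```

Call:
{"api": "jog_arm", "payload": {
  "targets": [
    [9.4,[0.4,0,0],0],
    [9.4,[0.4,0,0],0],
    [9.4,[0.4,0,0],0],
    [9.4,[0.4,-4,0],0],
    [9.4,[0.4,-9,0],0],
    [9.4,[0.4,-14,0],0],
    [9.4,[0.4,-19,0],0],
    [9.4,[0.4,-21,0],0],
    [9.4,[0.4,-21,0],0]
  ]
}}

```text
time_s: 7.7
ee_pos: [0.5656, 0.1736, 0.3322]
eef_rot: [-1.565, 0.002, -1.662]
force: [-0.1, 0.6, -0.5]
grip_width: 0.0941
```

```bash
python3 - <<'E'
from h import *
T=tool(); print(T.round(4))
for n in ("wrist","scene"):
    c=optics.camera(n); W=cloud(c,T if n=="wrist" else None).reshape(-1,3); W=W[np.isfinite(W[:,2])]
    q=W[(W[:,2]>.076)&(W[:,2]<.2)&(abs(W[:,0]-.57)<.075)&(W[:,1]>.1)&(W[:,1]<.28)]
    r=cv2.boxPoints(cv2.minAreaRect((q[:,:2]*1000).astype(np.float32))).round()
    print(n,np.percentile(q[:,2],[1,50,99]).round(4),r.tolist())
    save("d_"+n,c["img"])
E
```

```text
[[-0.0907  0.0061  0.9959  0.5656]
 [-0.9959  0.0016 -0.0907  0.1736]
 [-0.0021 -1.      0.0059  0.3322]
 [ 0.      0.      0.      1.    ]]
wrist [0.0822 0.0844 0.0863] [[502.0, 134.0], [612.0, 123.0], [626.0, 261.0], [516.0, 271.0]]
scene [0.0782 0.0846 0.0878] [[503.0, 133.0], [615.0, 121.0], [629.0, 259.0], [517.0, 271.0]]
```

View pics/d_wrist.png

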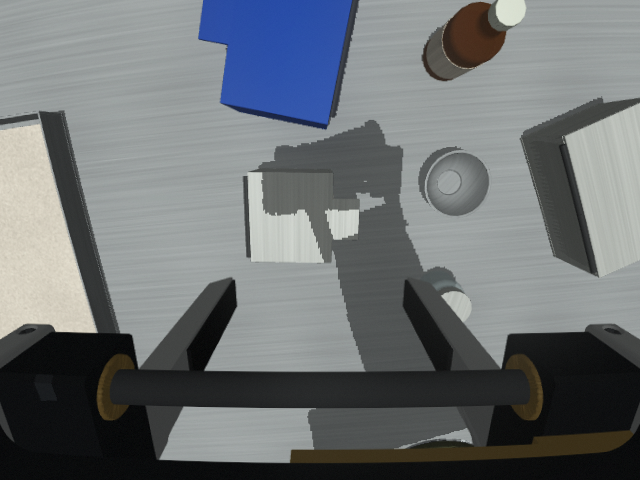

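Wrist view: the small lid is shut flat (290,215), with its tab at (345,218) and depth z ≈ 0.0845. The box is unmoved. Next I go to the front of the large box.

Call:
{"api": "jog_arm", "payload": {
  "targets": [
    [2,[48.9,0,9.2],-2.0],
    [2,[48.9,0,9.2],-2.0],
    [2,[48.9,0,9.2],-2.0],
    [2,[48.9,0,9.2],-2.0],
    [2,[48.9,0,9.2],-2.0],
    [2,[48.9,0,9.2],-2.0],
    [2,[48.9,0,9.2],-2.0],
    [2,[48.9,0,9.2],-2.0],
    [2,[48.9,0,9.2],-2.0],
    [2,[48.9,0,9.2],-2.0]
  ]
}}

```text
time_s: 8.8
ee_pos: [0.6101, -0.306, 0.3263]
eef_rot: [-1.57, 0.003, -0.217]
force: [0.7, 0.3, -0.0]
grip_width: 0.0208
```

Call:
{"api": "jog_arm", "payload": {
  "targets": [
    [2,[0,0,-1.5],-0.563],
    [2,[0,0,-1.5],-0.563],
    [2,[0,0,-1.5],-0.563],
    [2,[0,0,-1.5],-0.563],
    [2,[0,0,-1.5],-0.563],
    [2,[0,0,-1.5],-0.563],
    [2,[0,0,-1.5],-0.563]
  ]
}}

```text
time_s: 9.5
ee_pos: [0.6071, -0.3186, 0.3277]
eef_rot: [-1.57, 0.001, 0.337]
force: [0.6, -0.0, 0.6]
grip_width: 0.0199
```

```bash
python3 - <<'E'
from h import *
T=tool(); print(T.round(4)); 
c=optics.camera("wrist"); W=cloud(c,T).reshape(-1,3); save("e",c["img"]); W=W[np.isfinite(W[:,2])]
q=W[(W[:,2]>.085)&(W[:,2]<.105)&(W[:,0]>.42)&(W[:,0]<.72)&(W[:,1]>-.36)&(W[:,1]<-.08)]
print(len(q),np.median(q[:,2]))
r=cv2.boxPoints(cv2.minAreaRect((q[:,:2]*1000).astype(np.float32))); print(r.round().tolist())
b=np.array([-.339,.941]); u=np.array([.941,.339]); s=q[:,:2]@b; t=q[:,:2]@u
print("s range",np.percentile(s,[.3,99.7]), "t range",np.percentile(t,[.5,99.5]))
k=s<s.min()+.025; print("tab",t[k].min(),t[k].max(), s[k].min())
for lo,hi in zip(np.arange(t[k].min(),t[k].max()-.01,.012),np.arange(t[k].min()+.012,t[k].max(),.012)): 
    m=(t>lo)&(t<hi); print(round(lo,3), s[m].min().round(4), end="; ")
print("tcp s,t",T[:2,3]@b,T[:2,3]@u)
E
```

```text
[[ 9.438e-01 -9.000e-04 -3.304e-01  6.071e-01]
 [ 3.304e-01  5.000e-04  9.438e-01 -3.186e-01]
 [-6.000e-04 -1.000e+00  8.000e-04  3.277e-01]
 [ 0.000e+00  0.000e+00  0.000e+00  1.000e+00]]
23363 0.09427378577179557
[[455.0, -169.0], [507.0, -318.0], [687.0, -255.0], [635.0, -106.0]]
s range [-0.47071122 -0.31503875] t range [0.37177787 0.55921021]
tab 0.42987861493781865 0.4999294943159566 -0.4720005648776908
0.43 -0.4715; 0.442 -0.4716; 0.454 -0.4717; 0.466 -0.4718; 0.478 -0.472; tcp s,t -0.5056577584221087 0.4632696473637255
```

View pics/e.png

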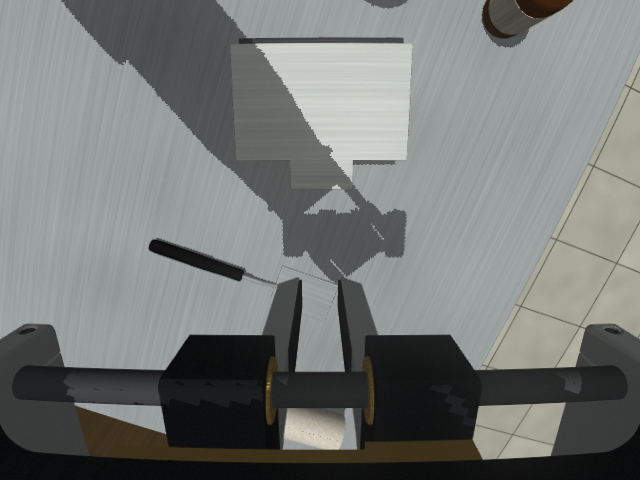

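Wrist view: the large lid is at (320,105), its tab edge at (320,188), and the turner blade at (305,285) is clear of the descent. I'll descend in front of the tab and then approach it.

Call:
{"api": "jog_arm", "payload": {
  "targets": [
    [2,[0.2,5,0],0],
    [2,[0.2,10,0],0],
    [2,[0.2,15,0],0],
    [2,[0.2,20,0],0],
    [2,[0.2,24,0],0],
    [2,[0.2,25.8,0],0],
    [2,[0.2,25.8,0],0],
    [2,[0.2,25.8,0.5],0],
    [2,[0.2,25.8,1],0],
    [2,[0.2,25.8,1.5],0]
  ]
}}

```text
time_s: 10.55
ee_pos: [0.6044, -0.3037, 0.0721]
eef_rot: [-1.573, -0.002, 0.339]
force: [0.1, -0.4, -0.0]
grip_width: 0.02
```

Call:
{"api": "jog_arm", "payload": {
  "targets": [
    [2,[0,0,0.2],0],
    [2,[0,0,0.4],0],
    [2,[0,0,0.5],0],
    [2,[0,0,0.5],0]
  ]
}}

```text
time_s: 10.95
ee_pos: [0.6024, -0.2992, 0.0706]
eef_rot: [-1.571, -0.0, 0.339]
force: [0.2, -0.4, 0.3]
grip_width: 0.02
```

Call:
{"api": "jog_arm", "payload": {
  "targets": [
    [2,[0,0,0.1],0],
    [2,[0,0,0.2],0],
    [2,[0,0,0.3],0],
    [2,[0,0,0.3],0]
  ]
}}

```text
time_s: 11.35
ee_pos: [0.6013, -0.2963, 0.0704]
eef_rot: [-1.571, 0.0, 0.339]
force: [-0.4, -0.7, 0.3]
grip_width: 0.02
```

Call:
{"api": "jog_arm", "payload": {
  "targets": [
    [2,[0,0,0.1],0],
    [2,[0,0,0.1],0],
    [2,[0,0,0.1],0]
  ]
}}

```text
time_s: 11.65
ee_pos: [0.601, -0.2956, 0.0705]
eef_rot: [-1.571, -0.0, 0.339]
force: [-0.5, -1.0, -0.0]
grip_width: 0.0197
```

Call:
{"api": "jog_arm", "payload": {
  "targets": [
    [2,[0,0,0.1],0],
    [2,[0,0,0.1],0],
    [2,[0,0,0.1],0]
  ]
}}

```text
time_s: 11.95
ee_pos: [0.6007, -0.2948, 0.0705]
eef_rot: [-1.571, -0.0, 0.339]
force: [1.4, -4.5, -0.5]
grip_width: 0.02
```

Contact at about 4.7 N. Now I rub gently upward along the tab's arc.

Call:
{"api": "jog_arm", "payload": {
  "targets": [
    [2,[0,-0.2,0],0],
    [2,[0,-0.4,0.01],0],
    [2,[0,-0.6,0.02],0],
    [2,[0,-0.8,0.03],0],
    [2,[0,-1,0.04],0],
    [2,[0,-1.2,0.06],0]
  ]
}}

```text
time_s: 12.55
ee_pos: [0.6005, -0.294, 0.0827]
eef_rot: [-1.571, -0.0, 0.339]
force: [1.3, -4.9, -0.6]
grip_width: 0.0198
```

```bash
cat > lid.py <<'E'
from h import *
b=np.array([-.339,.941]); u=np.array([.941,.339])
o=ctrl.get_obs(); print(o["force"].round(1),o["ee_pos"].round(4),"s",o["ee_pos"][:2]@b)
for n in ("side","scene"):
    W=cloud(optics.camera(n)).reshape(-1,3); W=W[np.isfinite(W[:,2])]
    s=W[:,:2]@b; t=W[:,:2]@u
    m=(t>.38)&(t<.55)&(abs(t-.465)>.03)&(W[:,2]>.07)&(W[:,2]<.26)
    print(n,[(int(a*1000),*(np.percentile(W[k,2],[50,95])*1000).round(1)) for a in np.arange(-.47,-.27,.02) for k in [m&(abs(s-a)<.005)] if k.sum()>5])
E
python3 lid.py
```

```text
[ 1.3 -4.9 -0.6] [ 0.6005 -0.294   0.0827] s -0.48020846411955564
side [(-470, np.float64(203.3), np.float64(259.1)), (-449, np.float64(181.3), np.float64(233.6)), (-429, np.float64(102.4), np.float64(104.9)), (-409, np.float64(100.6), np.float64(103.2)), (-389, np.float64(99.4), np.float64(101.6)), (-369, np.float64(97.6), np.float64(99.9)), (-349, np.float64(95.9), np.float64(98.7)), (-329, np.float64(94.2), np.float64(97.1)), (-309, np.float64(91.2), np.float64(94.5))]
scene [(-470, np.float64(204.5), np.float64(258.2)), (-449, np.float64(183.6), np.float64(206.0)), (-429, np.float64(104.2), np.float64(106.6)), (-409, np.float64(102.4), np.float64(104.6)), (-389, np.float64(100.8), np.float64(103.3)), (-369, np.float64(99.3), np.float64(101.6)), (-349, np.float64(97.5), np.float64(99.7)), (-329, np.float64(95.8), np.float64(97.7))]
```

The lid is lifting: its slope is about 0.085 rad with no slip. I'll follow the arc.

Call:
{"api": "jog_arm", "payload": {
  "targets": [
    [2,[0,-0.4,0.04],0],
    [2,[0,-0.8,0.09],0],
    [2,[0,-1.2,0.14],0],
    [2,[0,-1.6,0.21],0],
    [2,[0,-2,0.29],0],
    [2,[0,-2.4,0.38],0],
    [2,[0,-2.8,0.49],0],
    [2,[0,-3.2,0.6],0],
    [2,[0,-3.6,0.73],0],
    [2,[0,-4,0.87],0]
  ]
}}

```text
time_s: 13.65
ee_pos: [0.5976, -0.2856, 0.1228]
eef_rot: [-1.571, -0.0, 0.339]
force: [0.2, -0.3, -0.6]
grip_width: 0.0199
```

```bash
python3 lid.py
```

```text
[ 0.2 -0.3 -0.6] [ 0.5976 -0.2856  0.1228] s -0.4712955168613401
side [(-470, np.float64(243.7), np.float64(245.2)), (-449, np.float64(240.2), np.float64(250.0)), (-429, np.float64(133.5), np.float64(233.2)), (-409, np.float64(127.1), np.float64(130.5)), (-389, np.float64(120.0), np.float64(123.4)), (-369, np.float64(112.6), np.float64(116.2)), (-349, np.float64(105.4), np.float64(109.0)), (-329, np.float64(98.2), np.float64(101.4)), (-309, np.float64(91.0), np.float64(94.8))]
scene [(-470, np.float64(228.1), np.float64(246.9)), (-449, np.float64(239.5), np.float64(246.9)), (-429, np.float64(135.0), np.float64(137.4)), (-409, np.float64(128.0), np.float64(130.6)), (-389, np.float64(120.7), np.float64(123.7)), (-369, np.float64(113.4), np.float64(116.2)), (-349, np.float64(106.1), np.float64(109.0)), (-329, np.float64(98.7), np.float64(101.4))]
```

Call:
{"api": "jog_arm", "payload": {
  "targets": [
    [2,[0,-0.3,0.2],0],
    [2,[0,-0.9,0.5],0],
    [2,[0,-1.4,0.75],0],
    [2,[0,-1.9,1.0],0],
    [2,[0,-2.4,1.3],0],
    [2,[0,-2.8,1.6],0],
    [2,[0,-3.3,1.95],0],
    [2,[0,-3.7,2.3],0],
    [2,[0,-4.2,2.7],0],
    [2,[0,-4.6,3.05],0]
  ]
}}

```text
time_s: 14.75
ee_pos: [0.5876, -0.2573, 0.1695]
eef_rot: [-1.572, -0.001, 0.339]
force: [2.6, -5.1, 3.7]
grip_width: 0.0202
```

```bash
python3 lid.py
```

```text
[ 2.6 -5.1  3.7] [ 0.5876 -0.2573  0.1695] s -0.4413449484613771
side [(-449, np.float64(253.7), np.float64(257.2)), (-429, np.float64(189.9), np.float64(257.0)), (-409, np.float64(251.0), np.float64(259.5)), (-389, np.float64(157.6), np.float64(163.5)), (-369, np.float64(140.8), np.float64(146.5)), (-349, np.float64(123.8), np.float64(129.3)), (-329, np.float64(107.1), np.float64(112.7)), (-309, np.float64(91.3), np.float64(95.8))]
scene [(-470, np.float64(255.3), np.float64(259.3)), (-449, np.float64(255.8), np.float64(259.6)), (-429, np.float64(193.7), np.float64(258.3)), (-409, np.float64(174.3), np.float64(258.6)), (-389, np.float64(158.4), np.float64(162.7)), (-369, np.float64(140.5), np.float64(145.1)), (-349, np.float64(123.4), np.float64(128.0)), (-329, np.float64(106.3), np.float64(111.0)), (-309, np.float64(93.1), np.float64(95.3))]
```

Call:
{"api": "jog_arm", "payload": {
  "targets": [
    [2,[0,-0.5,0.35],0],
    [2,[0,-0.9,0.65],0],
    [2,[0,-1.25,1.0],0],
    [2,[0,-1.65,1.4],0],
    [2,[0,-2.0,1.8],0],
    [2,[0,-2.35,2.2],0],
    [2,[0,-2.65,2.65],0],
    [2,[0,-2.95,3.1],0],
    [2,[0,-3.2,3.55],0],
    [2,[0,-3.45,4.0],0]
  ]
}}

```text
time_s: 15.85
ee_pos: [0.574, -0.2189, 0.2032]
eef_rot: [-1.571, -0.0, 0.339]
force: [-0.4, -1.1, 2.0]
grip_width: 0.0196
```

```bash
python3 lid.py
```

```text
[-0.4 -1.1  2. ] [ 0.574  -0.2189  0.2032] s -0.4006016988865085
side [(-429, np.float64(81.3), np.float64(89.0)), (-389, np.float64(221.1), np.float64(224.9)), (-369, np.float64(191.6), np.float64(198.2)), (-349, np.float64(156.6), np.float64(167.3)), (-329, np.float64(120.2), np.float64(130.4)), (-309, np.float64(91.2), np.float64(95.5))]
scene [(-389, np.float64(223.6), np.float64(226.3)), (-369, np.float64(191.9), np.float64(199.0)), (-349, np.float64(154.7), np.float64(163.5)), (-329, np.float64(116.9), np.float64(125.4)), (-309, np.float64(91.2), np.float64(93.5))]
```

Call:
{"api": "jog_arm", "payload": {
  "targets": [
    [2,[0,-0.35,0.6],0],
    [2,[0,-0.65,1.2],0],
    [2,[0,-0.95,1.8],0],
    [2,[0,-1.15,2.4],0],
    [2,[0,-1.4,3.0],0],
    [2,[0,-1.55,3.6],0],
    [2,[0,-1.7,4.2],0],
    [2,[0,-1.8,4.8],0],
    [2,[0,-1.9,5.3],0],
    [2,[0,-1.95,5.8],0]
  ]
}}

```text
time_s: 16.95
ee_pos: [0.5547, -0.1642, 0.2225]
eef_rot: [-1.571, -0.0, 0.339]
force: [0.2, -0.4, 0.7]
grip_width: 0.0199
```

Call:
{"api": "jog_arm", "payload": {
  "targets": [
    [2,[0,0,0.4],0],
    [2,[0,0,0.8],0],
    [2,[0,0,1.1],0],
    [2,[0,0,1.4],0],
    [2,[0,0,1.7],0],
    [2,[0,0,2.0],0],
    [2,[0,0,2.3],0],
    [2,[0,0,2.6],0],
    [2,[0,0,2.9],0],
    [2,[0,0,2.9],0]
  ]
}}

```text
time_s: 17.95
ee_pos: [0.5451, -0.1369, 0.2225]
eef_rot: [-1.571, -0.0, 0.34]
force: [0.2, -0.5, 0.4]
grip_width: 0.0195
```

```bash
python3 lid.py
```

```text
[ 0.2 -0.5  0.4] [ 0.5451 -0.1369  0.2225] s -0.3136240255730447
side [(-429, np.float64(79.6), np.float64(89.6)), (-309, np.float64(99.4), np.float64(113.6)), (-289, np.float64(156.4), np.float64(168.8))]
scene [(-309, np.float64(120.7), np.float64(132.7)), (-289, np.float64(175.1), np.float64(188.3))]
```

The lid has leaned back on its stop (θ ≈ 110°). I'll retreat and check everything.

Call:
{"api": "jog_arm", "payload": {
  "targets": [
    [2,[0,0,-2],0],
    [2,[0,0,-6],0],
    [2,[0,-5,-10],0],
    [2,[0,-9,-14],0],
    [2,[0,-9,-18],0],
    [2,[0,-9,-22],0],
    [2,[0,-9,-22],0],
    [2,[0,-9,-22],0],
    [2,[0,-9,-22],0]
  ]
}}

```text
time_s: 18.95
ee_pos: [0.6183, -0.3438, 0.3127]
eef_rot: [-1.571, -0.0, 0.34]
force: [-0.9, 0.0, 0.5]
grip_width: 0.0199
```

```bash
python3 lid.py; python3 - <<'E'
from h import *
c=optics.camera("scene"); d=optics.camera("side")
save("f",np.hstack([cv2.resize(c["img"],(400,300)),cv2.resize(d["img"],(400,300))]))
for n,c,bb in (("scene",c,dict(sm=(440,580,240,345),bowl=(340,390,265,300),jar=(383,418,195,240),bottle=(315,358,300,370),turner=(130,220,150,250))),("side",d,dict(sm=(280,375,365,455),bowl=(303,353,285,333),jar=(398,432,293,340),bottle=(224,262,245,322),turner=(300,420,160,182)))):
    W=cloud(c)
    for k,b in bb.items():
        P=W[b[2]:b[3],b[0]:b[1]].reshape(-1,3);P=P[np.isfinite(P[:,2])]; q=P[P[:,2]>(.006 if k=="turner" else .078 if k=="sm" else .012)]
        print(n,k,q.min(0).round(3),q.max(0).round(3), cv2.boxPoints(cv2.minAreaRect((q[:,:2]*1000).astype(np.float32))).round().tolist() if k=="sm" else "")
    P=W.reshape(-1,3); P=P[np.isfinite(P[:,2])]; q=P[(P[:,0]>.42)&(P[:,0]<.72)&(P[:,1]>-.28)&(P[:,1]<-.07)&(P[:,2]>.083)&(P[:,2]<.093)]
    print(" large rim",cv2.boxPoints(cv2.minAreaRect((q[:,:2]*1000).astype(np.float32))).round().tolist())
E
```

```text
[-0.9  0.   0.5] [ 0.6183 -0.3438  0.3127] s -0.533153949930096
side [(-429, np.float64(81.0), np.float64(89.9)), (-309, np.float64(99.3), np.float64(112.8)), (-289, np.float64(156.2), np.float64(168.0))]
scene [(-309, np.float64(120.3), np.float64(132.7)), (-289, np.float64(175.0), np.float64(187.5))]
scene sm [0.507 0.125 0.078] [0.708 0.269 0.099] [[502.0, 133.0], [703.0, 112.0], [718.0, 249.0], [516.0, 271.0]]
scene bowl [ 0.55  -0.054  0.012] [0.735 0.034 0.17 ] 
scene jar [ 0.398 -0.021  0.012] [0.457 0.038 0.079] 
scene bottle [ 0.724 -0.036  0.012] [0.78  0.024 0.173] 
scene turner [ 0.394 -0.634  0.006] [ 0.674 -0.415  0.025] 
 large rim [[456.0, -175.0], [497.0, -289.0], [680.0, -224.0], [639.0, -110.0]]
side sm [0.509 0.148 0.078] [0.627 0.271 0.09 ] [[506.0, 152.0], [616.0, 141.0], [628.0, 261.0], [518.0, 272.0]]
side bowl [ 0.542 -0.053  0.012] [0.629 0.038 0.043] 
side jar [ 0.396 -0.016  0.012] [0.454 0.042 0.079] 
side bottle [ 0.717 -0.026  0.012] [0.777 0.027 0.172] 
side turner [ 0.396 -0.474  0.006] [ 0.658 -0.42   0.023] 
 large rim [[455.0, -164.0], [498.0, -287.0], [679.0, -224.0], [636.0, -101.0]]
```

View pics/f.png

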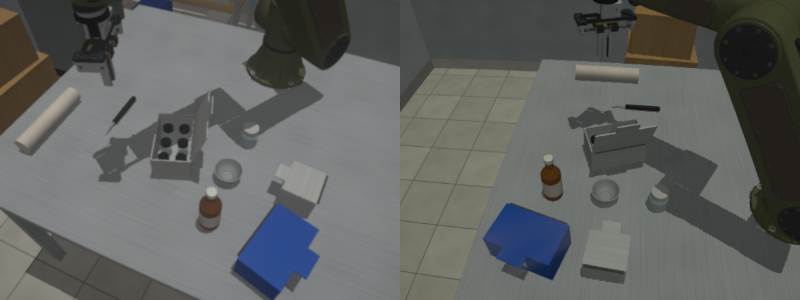

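Both views show the large lid leaning back open (left panel, at (203,125)) and the small lid shut (300,183). Everything else is in place and the arm is clear, so I'm handing in.

```bash
python3 -c "
from station import ctrl; print(ctrl.hand_in())"
```

```text
the job is handed in; nothing more can be done
None
```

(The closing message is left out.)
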